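Load, close and start the dressing steriliser

ROBOT

A 6-joint arm with a two-finger parallel gripper is mounted at the origin on a cart in front of the work surface, level with it; the furniture and walls round the work are solid. World frame = base frame: x ahead of the robot, y to its left, z up, the work surface at z = 0. Lengths are in m, angles in rad, forces in N, time in s.
With the tool pointing down it reaches from about 0.375 to 0.9 m from the base axis. Payload 3.1 kg.
Tool frame: the origin (TCP) lies midway between the tips of the shut fingers; the grasp point (between the pads) lies 19 mm behind it; z points along the fingers, y is the line along which they close (so a half turn about z gives the same grasp; the last joint's range is limited). The gripper opens to 85 mm and grips with 20 to 120 N. Pads are 22 mm wide; open, the fingers measure 114 mm over their backs; the gripper's body (76 mm by 85 mm) begins 54 mm behind the grasp point. The pads swing forward as they close: fully open they stand 13 mm farther back than shut.
Start: joints at [0.922, 0.527, 1.433, -0, 1.181, -0.178], TCP at [0.283, 0.557, 0.231] pointing down, gripper open.
Joint ranges: [-3.08, 3.08], [-0.75, 2.2], [0.22, 2.44], [-1.43, 4.57], [0, 2.65], [-2.85, 2.85]. Speed limits (rad/s): [2.79, 2.79, 3.14, 3.14, 3.14, 3.14].

INTERFACE

Orientations are given as a unit quaternion [x, y, z, w].
In Python, from station import manip gives the robot as it stands.
- The arm moves only by the tool drive_tool, never from a script. Its argument "motion" is a list that holds one entry, the list of rows, each a list of 5 numbers: the finger opening in mm, from 0 to 85.4, then the shift along the tool's x, y, z in units of 30 mm (1.0 is 30 mm), then the turn about the tool's z in units of 8 degrees (1.0 is 8 degrees). In form: [[[fingers, x, y, z, yaw], ...]]. A call has 1 to 10 rows; each row is the pose to reach, as a shift and turn from the pose commanded when the call began, along the tool's axes at that moment; what a row does not reach only later rows make up. A row lasts 1/10 s, in which the tool goes at most 50 mm and 8.59 degrees, less where a joint would pass 70% of its speed; a pose out of reach is approached as far as the arm can. A call with a gripper value outside its range is refused whole. The fingers move at their own pace and stop on an object; "squeeze" is the grip in N (left out, the last holds). Time passes only in rows, so rows that repeat a pose let the fingers close. It gives the time, the measured TCP pose, the force, the opening and the grip force at its end, in the units of the state.
- manip.sense(): the state, without advancing time (a new reading comes with each control period).
- manip.snapshot(name): name is "scene" or "top" or "wrist"; returns the picture (480x640x3 uint8, red, green, blue); there is no depth.
- manip.camera_model(name): a dict with "fov_y" (degrees; the focal length in pixels is half the picture's height over the tangent of half this angle, whatever the lens; pixels are square), "cx", "cy" (the principal point, pixels), "origin" and "orientation" of the camera in the world. Camera axes: x right, y up, looking along -z (the intrinsics and any distortion apply to the point x, -y, -z); pixel columns grow to the right and rows downward; lengths in m; the calibration is good to about 2 mm. A picture is of the moment at which its call begins: read the wrist's pose just before it. camera_model takes no time and is no camera call; for the wrist camera it gives the pose at the moment of the call.
- manip.sign_off(): hands the job in; it is judged then, once.
The state is a dict: "t": time; "q": joint angles; "qd": joint speeds; "tau": joint torques, N m; "tcp_pos": TCP position; "tool_rot": TCP orientation; "force": force on the tool from outside, world axes, zero at the start; "ft_torque": the same for the moment, N m; "finger_gap": opening from 0.0 (shut) to 1.0 (fully open); "gripper_force": force on a finger pad.
Only numpy, scipy, OpenCV 4.12 (cv2) and the standard library are available. Lean on these libraries where they do the work, as an engineer would, in place of code of your own. Each camera call takes 0.05 s, during which the arm holds its last target. There are 200 camera calls.

TASK

Load the bench-top steriliser: put every gauze roll into its pot, then set the steel lid on the neck, turn it back (anticlockwise) until it drops onto the thread, and screw it clockwise fully home. Turn the red peak pointer of the gauge back to its zero stop, and with the lid home and the pointer at zero press the green start button; leave the other things on the bench where they stand.

Things in the scene. Friction and masses are not known exactly. Their poses are not given: they have to be found in the camera images.
- steriliser: Fixed bench-top steriliser: round white pot 212 mm across, open at the top, with a bare steel neck (162 mm outside), and on its right (-y) a white control pod, 156 x 112 mm, top at 80 mm, its middle 175 mm from the pot's axis, carrying gauge and start button. Origin on the pot's axis at bench height; z up, x away from the robot at yaw 0.
- chamber_floor (a point): Centre of the pot's inner floor, 36 mm above the bench. The pot is 150 mm wide inside and 84 mm deep.
- chamber_mouth (a point): Centre of the pot's mouth, at rim height, 120 mm above the bench.
- thread (a point): Point on the pot's axis, 100 mm above the bench, level with the neck's three-start thread (180 mm outside). Gaps 120 deg apart let the lid's lugs down. A stop at each thread's lower end blocks a lid turned clockwise while on top of the threads; turned anticlockwise (110 deg at most) it runs off their upper ends, drops 11 to 13 mm into the gaps and can go no further back.
- lid: Loose round steel lid, 196 mm across, about 450 g, right way up on the bench. Origin at the centre of its lower edge; z up. Skirt 34 mm deep, 187 mm inside: 3.5 mm of play all round over the thread. Height of its origin above the steriliser's: 100 to 104 mm on top of the threads (110 if its lugs come down on the stops), 90 to 92.5 mm dropped into the gaps, 87 mm fully home.
- lid_lugs (a point): Point on the lid's axis, 9 mm above its origin, level with three lugs inside the skirt, 120 deg apart, not seen from above. On the threads it rises up to 3 mm as it is turned back. Once dropped, it needs 85 to 100 deg clockwise, sinking about 4 mm by its own weight, to come home against hard stops. It turns easily and must be free to sink; pushing down only adds friction.
- lid_handle_top (a point): Centre of the top face of the lid's black bar handle, 75 mm above the lid's origin. The bar runs along the lid's x axis, 100 mm long and 16 mm wide, and can be gripped from 47 to 75 mm above the origin.
- roll_a: Roll of gauze bandage in a stiff white wrap, standing on end: a cylinder 45 x 42 mm with one flattened side, 55 mm tall, 40 g. Origin at the centre of its underside, z up its axis. Some starts have only two of the three rolls.
- roll_b: Roll of gauze bandage in a stiff white wrap, standing on end: a cylinder 47 x 44 mm with one flattened side, 59 mm tall, 40 g. Origin at the centre of its underside, z up its axis. Some starts have only two of the three rolls.
- roll_c: Roll of gauze bandage in a stiff white wrap, standing on end: a cylinder 49 x 46 mm with one flattened side, 63 mm tall, 40 g. Origin at the centre of its underside, z up its axis. Some starts have only two of the three rolls.
- peak_pointer (a joint): Red peak (drag) pointer of the gauge, in rad: 0 at the zero stop, growing clockwise seen from above, up to 4.2. It is turned by the knob at the gauge's centre and stays where it is left (friction 0.04 N m); anticlockwise turns it back to 0.
- peak_knob_top (a point): Top centre of the black round reset knob (24 mm across, 24 mm tall, upright axis, top 112 mm above the bench) that carries the red pointer.
- start_button (a joint): Travel of the green start button, in m: 0 out, 0.005 fully pressed; springs back; takes up to 4 N.
- start_button_top (a point): Top centre of the green start button, 22 mm across, on the pod's near end, 74 mm from the reset knob; moves with it.
- iodine: Bystander, to be left where it stands: brown glass bottle with a black cap, 51 mm across, 108 mm tall. Origin under its centre.
- drops: Bystander, to be left where it stands: small brown dropper bottle, 33 mm across, 102 mm tall. Origin under its centre.
There are look-alikes about, which are no part of the job. Leave any blue look-alike of the roll_b alone.

How it is judged:
On the way, in this order (a step that is already met when the one before it is completed fails the run):
1. every gauze roll is in the pot (horizontal distance between each of roll_a, roll_b, roll_c and chamber_floor below 0.075 m and z of roll_a in the frame of steriliser between 0.02 and 0.1 m and z of roll_b in the frame of steriliser between 0.02 and 0.1 m and z of roll_c in the frame of steriliser between 0.02 and 0.1 m), for 0.2 s.
2. the lid has dropped onto the thread (z of lid in the frame of steriliser below 0.0945 m and horizontal distance between lid and chamber_mouth below 0.008 m and angle between lid's own z axis and vertical below 0.06 rad), for 0.1 s.
3. the lid is screwed fully home (z of lid in the frame of steriliser below 0.0883 m and horizontal distance between lid and chamber_mouth below 0.008 m and angle between lid's own z axis and vertical below 0.06 rad), for 0.2 s.
4. start is pressed with the lid home and the peak pointer at zero (all of step 3 and value of joint peak_pointer below 0.06 rad and value of joint start_button above 0.0035 m), for 0.05 s.
At the end, for the whole second after the job is handed in: Every roll lies in the pot, the lid is level and screwed home (within 1.3 mm of its lowest height, which is the last 25 degrees or so of turn), the red pointer is within 0.06 rad of its zero stop, and the start button has sprung back (all of step 1 and all of step 3 and value of joint peak_pointer below 0.06 rad and value of joint start_button below 0.002 m and linear speed of lid below 0.02 m/s); the robot touches nothing.
It fails at once if a bystander (iodine) is pushed more than 3 cm or tipped (distance of iodine from where it was at the start of the episode above 0.03 m or angle between iodine's own z axis and vertical above 0.5 rad).
It fails at once if a bystander (drops) is pushed more than 3 cm or tipped (distance of drops from where it was at the start of the episode above 0.03 m or angle between drops's own z axis and vertical above 0.5 rad).
Of roll_a, roll_b, roll_c only 2 to 3 are there at a start; the rules pass over those that are not, and their reading is None.
At some moment in a run one of roll_a, roll_b, roll_c may be knocked a few centimetres aside while the robot is not near it.
Once in a run the grip may slacken for a moment while it holds something.
It also fails if it takes over 210 s, if anything falls off the work surface, if the arm or the gripper's body presses on something with over 40 N, if the wrist force passes 120 N, or if a joint passes its speed limit or range.

## Working session

There is one attempt and no reset: what is moved stays moved. The work goes in short steps, Python scripts to look and compute and a tool call to move; the robot and the scene stay as the last step left them, time stands still between calls to the robot, and variables do not carry over. Pictures are saved under pics/ and viewed, at most 14 in all, crops included, and the job is handed in when it is done.

Besides the shell and the picture viewer there is one more tool, called after "Emit:" as a command line: name --argument value ..., lists and objects as JSON in quotes. drive_tool: Moves the arm, as the interface text tells. Its arguments: {"type":"object","properties":{"motion":{"type":"array","items":{"type":"array","items":{"type":"array","items":{"type":"number"}}}},"squeeze":{"type":"number"}},"required":["motion"]}

```bash
mkdir -p pics; ls
cat > h.py <<'E'
import numpy as np, cv2
from scipy.spatial.transform import Rotation as R
from station import manip
def snap(n,f):
    m=manip.camera_model(n); im=manip.snapshot(n); cv2.imwrite('pics/'+f+'.png',im[:,:,::-1]); return m,im
def ray(m,u,v):
    f=240/np.tan(np.radians(m['fov_y'])/2); K=np.array([[f,0,m['cx']],[0,f,m['cy']],[0,0,1]])
    d=m.get('distortion'); d=None if d is None else np.array(d,float)
    p=cv2.undistortPoints(np.array([[[u,v]]],float),K,d)[0,0]
    r=R.from_quat(m['orientation']).apply([p[0],-p[1],-1]); return np.array(m['origin']),r/np.linalg.norm(r)
def atz(m,u,v,z):
    o,r=ray(m,u,v); return o+r*(z-o[2])/r[2]
E
python3 - <<'E'
from h import *
for n in('scene','top','wrist'):
    m,im=snap(n,n+'0'); print(n,m)
print(manip.sense())
E
```

```text
pics
scene {'fov_y': 49.70143276570943, 'cx': 322.58182609233154, 'cy': 240.20977763404488, 'origin': array([-0.23514169, -0.53226929,  1.04924976]), 'orientation': array([ 0.32221823, -0.17320437, -0.45605973,  0.81128612])}
top {'fov_y': 44.64383398812422, 'cx': 325.68317588810555, 'cy': 239.7019376910815, 'origin': array([ 0.26240398, -0.03866488,  1.5771417 ]), 'orientation': array([ 0.05929486, -0.069882  , -0.69640901,  0.71176901])}
wrist {'fov_y': 70.58385750038173, 'cx': 320.2156494819763, 'cy': 237.0354364156603, 'origin': array([0.22111516, 0.58768466, 0.37337916]), 'orientation': array([-0.11563478, -0.06943184,  0.51887687,  0.84414135])}
{'t': 0.15, 'q': array([ 9.22522303e-01,  5.28259386e-01,  1.43361190e+00, -6.31049469e-06,
        1.18143502e+00, -1.78525509e-01]), 'qd': array([-1.89093907e-04, -2.39400731e-03, -5.32230923e-03,  2.68285610e-04,
       -2.56159134e-03, -4.56707819e-05]), 'tau': array([ 3.43215197e-04, -4.42744875e+01, -1.78275508e+01, -2.52575664e-04,
        5.64682181e-03, -1.35692127e-05]), 'tcp_pos': array([0.2825596 , 0.55685293, 0.23055304]), 'tool_rot': array([ 2.32719445e-01,  9.72543534e-01, -7.85818431e-04, -3.41535716e-04]), 'force': array([ 1.34253389, -0.01012864, -0.48015997]), 'ft_torque': array([ 0.01355136,  0.01327827, -0.00661554]), 'gripper_force': 0.0, 'finger_gap': 0.9997744208731248}
```

View pics/scene0.png

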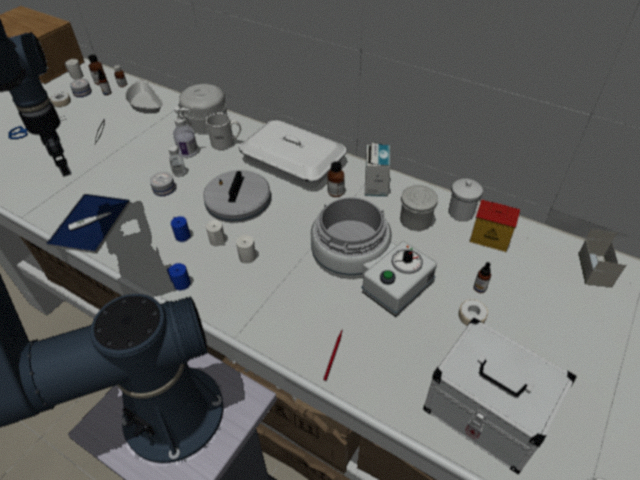

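View pics/top0.png

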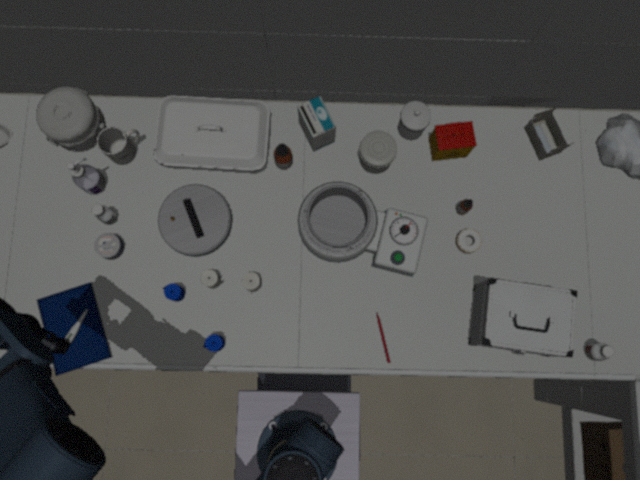

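Scene and top views show two white rolls (top px (210,278), (252,281)), two blue look-alikes at (174,292) and (214,342), the lid at (195,219), the pot at (338,220) with its pod, knob at (404,230), green button at (398,258), iodine at (284,155) and drops at (464,206).

Run:
```python
from h import *
s=manip.camera_model('scene');t=manip.camera_model('top')
def tri(a,b):
    o1,r1=ray(s,*a);o2,r2=ray(t,*b)
    A=np.array([r1,-r2]).T; x=np.linalg.lstsq(A,o2-o1,rcond=None)[0]
    p,q=o1+x[0]*r1,o2+x[1]*r2; return ((p+q)/2).round(3),np.linalg.norm(p-q).round(4)
for n,a,b in [('rollL',(215,226),(210,274)),('rollR',(246,240),(252,277)),('handle',(237,175),(194,217)),('knob',(408,252),(404,229)),('button',(387,275),(398,257)),('iodcap',(336,168),(285,149)),('dropcap',(486,267),(467,202))]: print(n,*tri(a,b))
# pot rim
print('pot rim c z.12',atz(t,338,220,.12).round(3))
a=cv2.imread('pics/top0.png')[130:370,140:440]; a=cv2.resize(a,(800,600)[:2] if 0 else (750,600),interpolation=cv2.INTER_CUBIC); cv2.imwrite('pics/topc.png',a)
```

```text
rollL [0.446 0.244 0.049] 0.0025
rollR [0.439 0.132 0.061] 0.0017
handle [0.589 0.277 0.11 ] 0.0096
knob [ 0.568 -0.261  0.115] 0.0074
button [ 0.497 -0.246  0.095] 0.0014
iodcap [0.777 0.056 0.096] 0.0049
dropcap [ 0.652 -0.433  0.08 ] 0.0062
pot rim c z.12 [ 0.584 -0.088  0.12 ]
```

View pics/topc.png

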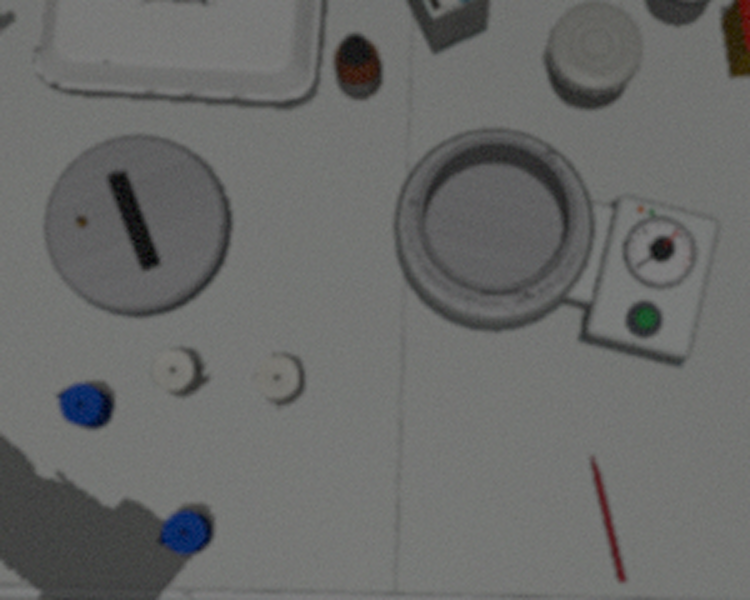

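```bash
cat >> h.py <<'E'
def plan(p,yaw=None,s=None):
    """target TCP, yaw=angle (deg) of tool y-axis in world mod 180; prints units for move"""
    s=s or manip.sense(); Q=R.from_quat(s['tool_rot']); d=Q.inv().apply(np.array(p)-s['tcp_pos'])/.03
    ty=Q.apply([0,1,0]); a=np.degrees(np.arctan2(ty[1],ty[0])); k=0
    if yaw is not None: k=-((yaw-a+90)%180-90)/8
    print('units',d.round(3),'yaw',round(k,3),'| toolY',a.round(1),'tcp',s['tcp_pos'].round(4),'q6',s['q'][5].round(2),'gap',round(s['finger_gap'],3),'F',s['force'].round(1),'t',s['t'])
E
python3 - <<'E'
from h import *
m=manip.camera_model('wrist'); s=manip.sense()
Q=R.from_quat(s['tool_rot']); print('cam in tool',Q.inv().apply(m['origin']-s['tcp_pos']),'axis',Q.inv().apply(R.from_quat(m['orientation']).apply([0,0,-1])))
plan([.45,.20,.25],90); plan([.45,.20,.25],0)
E
```

```text
cam in tool [ 0.06877741 -0.00050505 -0.14292425] axis [-2.67616782e-01 -5.53611352e-04  9.63525273e-01]
units [-10.361  -8.081  -0.638] yaw -3.364 | toolY 63.1 tcp [0.2826 0.5569 0.2306] q6 -0.18 gap 1.0 F [ 1.3 -0.  -0.5] t 0.15
units [-10.361  -8.081  -0.638] yaw 7.886 | toolY 63.1 tcp [0.2826 0.5569 0.2306] q6 -0.18 gap 1.0 F [ 1.3 -0.  -0.5] t 0.15
```

Emit:
drive_tool --motion '[[[85,-10.36,-8.08,-0.64,-3.36],[85,-10.36,-8.08,-0.64,-3.36],[85,-10.36,-8.08,-0.64,-3.36],[85,-10.36,-8.08,-0.64,-3.36],[85,-10.36,-8.08,-0.64,-3.36],[85,-10.36,-8.08,-0.64,-3.36],[85,-10.36,-8.08,-0.64,-3.36],[85,-10.36,-8.08,-0.64,-3.36],[85,-10.36,-8.08,-0.64,-3.36],[85,-10.36,-8.08,-0.64,-3.36]]]' --squeeze 30

```text
t: 1.15
tcp_pos: [0.4507, 0.1993, 0.2504]
tool_rot: [0.002, 1.0, 0.0, -0.0]
force: [0.2, -0.4, 0.0]
finger_gap: 0.996
gripper_force: 0.0
```

Run:
```python
from h import *
m,im=snap('wrist','w1'); print(m['origin'])
np.save('w1.npy',np.r_[m['origin'],m['orientation']])
plan([.45,.20,.25],90)
```

```text
[0.38182612 0.19947039 0.3933597 ]
units [-0.003 -0.013  0.009] yaw -0.014 | toolY 89.9 tcp [0.4499 0.2004 0.2503] q6 -1.38 gap 0.995 F [0.2 0.5 0.3] t 1.2
```

View pics/w1.png

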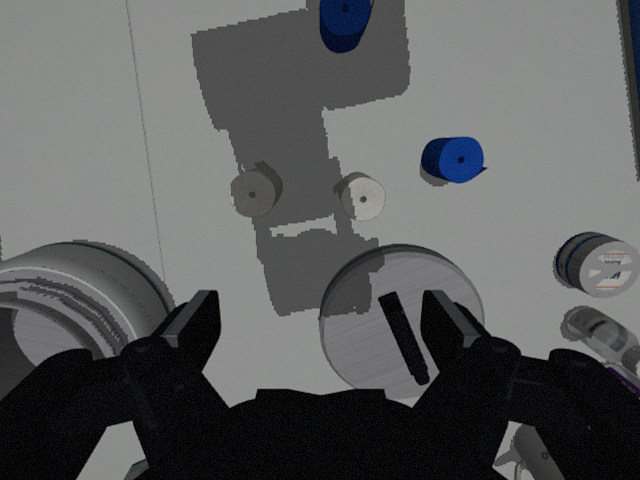

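The wrist view shows both white rolls with centre holes at (363,199) and (252,195), and the lid's handle running from about (387,298) to (421,380).

```bash
cat >> h.py <<'E'
def tri(*obs):
    A=np.zeros((3,3));b=np.zeros(3);L=[]
    for m,(u,v) in obs:
        o,r=ray(m,u,v);P=np.eye(3)-np.outer(r,r);A+=P;b+=P@o;L.append((o,P))
    x=np.linalg.solve(A,b); return x.round(4),[round(np.linalg.norm(P@(x-o)),4) for o,P in L]
def wm(f):
    m=dict(manip.camera_model('wrist'));a=np.load(f+'.npy');m['origin']=a[:3];m['orientation']=a[3:];return m
E
python3 - <<'E'
from h import *
w=wm('w1');t=manip.camera_model('top');s=manip.camera_model('scene')
print('L',tri((w,(363,199)),(t,(208.8,278))),tri((w,(363,199)),(t,(208.8,278)),(s,(215,227))))
print('R',tri((w,(252,195)),(t,(250.8,281.2))),tri((w,(252,195)),(t,(250.8,281.2)),(s,(246,240))))
for z in(.055,.063): print(atz(w,363,199,z),atz(w,252,195,z))
e1=atz(w,387,298,.075);e2=atz(w,421,381,.075);print('handle',e1,e2,(e1+e2)/2,np.linalg.norm(e1-e2),np.degrees(np.arctan2(*(e2-e1)[1::-1])))
plan([.441,.246,.12],90)
E
```

```text
L (array([0.4328, 0.2397, 0.0771]), [np.float64(0.0004), np.float64(0.0004)]) (array([0.4376, 0.2425, 0.0514]), [np.float64(0.0011), np.float64(0.0028), np.float64(0.0037)])
R (array([0.4292, 0.1332, 0.0663]), [np.float64(0.0008), np.float64(0.0008)]) (array([0.4312, 0.1316, 0.0656]), [np.float64(0.0019), np.float64(0.0031), np.float64(0.0049)])
[0.43599659 0.24225088 0.055     ] [0.43159015 0.13100851 0.055     ]
[0.43471581 0.2412394  0.063     ] [0.43041355 0.13262718 0.063     ]
handle [0.53503527 0.26742086 0.075     ] [0.63523575 0.30987468 0.075     ] [0.58513551 0.28864777 0.075     ] 0.10882308055333147 22.96182662272797
units [0.296 1.518 4.344] yaw -0.014 | toolY 89.9 tcp [0.4499 0.2004 0.2503] q6 -1.38 gap 0.995 F [0.2 0.5 0.3] t 1.2
```

Emit:
drive_tool --motion '[[[85,0.46,1.38,2.0,0],[85,0.46,1.38,3.5,0],[85,0.46,1.38,5.0,0],[85,0.46,1.38,6.5,0],[85,0.46,1.38,7.67,0],[85,0.46,1.38,7.67,0],[30,0.46,1.38,7.67,0],[30,0.46,1.38,7.67,0],[30,0.46,1.38,7.67,0],[30,0.46,1.38,7.67,0]]]' --squeeze 40

```text
t: 2.2
tcp_pos: [0.4383, 0.2428, 0.0233]
tool_rot: [0.0, 1.0, 0.001, 0.003]
force: [-1.1, 2.1, 8.3]
finger_gap: 0.514
gripper_force: 40.8
```

Run:
```python
from h import *
plan([.436,.242,.2],90)
m,im=snap('top','t2')
import cv2
a=im[180:320,120:420,::-1]; b=cv2.imread('pics/top0.png')[180:320,120:420]
# rim circle fit candidates
g=cv2.cvtColor(im,cv2.COLOR_RGB2GRAY)
for r in((24,34),(34,46)): print(cv2.HoughCircles(g[160:280,280:400],cv2.HOUGH_GRADIENT,1,60,param1=80,param2=20,minRadius=r[0],maxRadius=r[1]))
print(atz(m,338,220,.12))
```

```text
units [ 0.042 -0.013 -5.889] yaw -0.005 | toolY 90.0 tcp [0.4383 0.2428 0.0233] q6 -1.29 gap 0.514 F [-1.1  2.1  8.3] t 2.2
[[[58.5 68.5 33.4]]]
[[[56.5 61.5 40.4]]]
[ 0.58409359 -0.08821418  0.12      ]
```

Emit:
drive_tool --motion '[[[30,0,0,-1.5,0],[30,0,0,-3.1,0],[30,0,0,-4.7,0],[30,-0.5,-1.3,-5.5,0],[30,-0.9,-2.7,-6.2,0],[30,-1.3,-4.2,-6.9,0],[30,-1.7,-5.7,-7.6,0],[30,-2.1,-7.2,-8.1,0],[30,-2.5,-8.7,-8.6,0],[30,-2.9,-10.1,-9.2,0]]]'

```text
t: 3.25
tcp_pos: [0.5228, -0.0633, 0.2988]
tool_rot: [0.001, 1.0, -0.0, 0.001]
force: [0.2, 0.5, -0.7]
finger_gap: 0.519
gripper_force: 41.1
```

Emit:
drive_tool --motion '[[[30,-0.17,-1.3,0,0],[30,-0.17,-1.3,0,0],[30,-0.17,-1.3,0,0]]]'

```text
t: 3.55
tcp_pos: [0.5277, -0.1009, 0.2975]
tool_rot: [0.002, 1.0, -0.0, 0.001]
force: [-0.2, 0.6, -0.9]
finger_gap: 0.514
gripper_force: 41.1
```

Run:
```python
from h import *
m,im=snap('wrist','w2'); np.save('w2.npy',np.r_[m['origin'],m['orientation']])
plan([.584,-.09,.2],90)
```

```text
units [-1.883  0.328  3.24 ] yaw -0.011 | toolY 89.9 tcp [ 0.5275 -0.0998  0.2972] q6 -1.96 gap 0.516 F [0.2 0.4 0.1] t 3.6
```

View pics/w2.png

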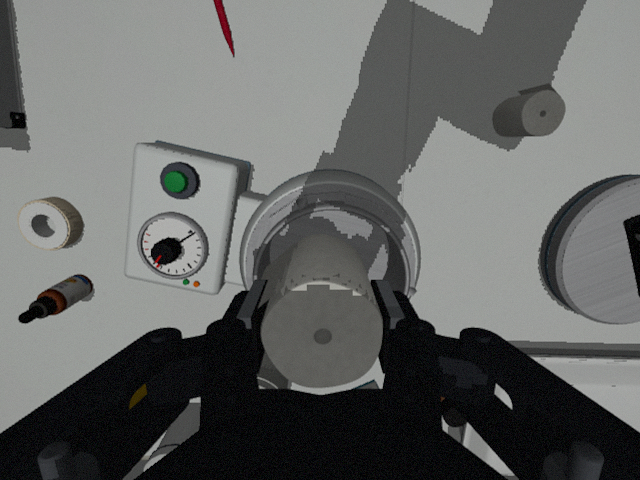

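The roll is held. The pot's rim spans columns ~245–420 around row 250, the button is at (176,181), the knob top is near (166,248) with its red pointer at (157,262), and roll R is at (543,113).

```bash
cat >> h.py <<'E'
def proj(m,P):
    f=240/np.tan(np.radians(m['fov_y'])/2)
    c=R.from_quat(m['orientation']).inv().apply(np.atleast_2d(P)-m['origin']); return np.c_[m['cx']+f*c[:,0]/-c[:,2],m['cy']-f*c[:,1]/-c[:,2]]
def ring(x,y,z,r,n=180):
    a=np.arange(n)*2*np.pi/n; return np.c_[x+r*np.cos(a),y+r*np.sin(a),0*a+z]
E
python3 - <<'E'
from h import *
w=wm('w2');t=manip.camera_model('top')
I={}
for k,f,m in(('w','w2',w),('t','top0',t)):
    g=cv2.GaussianBlur(cv2.imread(f'pics/{f}.png',0).astype(np.float32),(0,0),1.2)
    I[k]=(np.hypot(cv2.Sobel(g,5,1,0),cv2.Sobel(g,5,0,1)),m)
def sc(k,x,y,rz):
    G,m=I[k];v=0
    for r,z in rz:
        p=proj(m,ring(x,y,z,r)).astype(np.float32)
        q=cv2.remap(np.minimum(G,60),p[None,:,0],p[None,:,1],1)[0]; ok=(p[:,1]<250)|(k=='t'); v+=q[ok].mean()
    return v
for rz in([(.075,.12)],[(.081,.12)],[(.075,.12),(.081,.12)],[(.09,.1)],[(.106,.085)]):
  for k in('w','t'):
    b=max((sc(k,x,y,rz),x,y) for x in np.arange(.56,.62,.002) for y in np.arange(-.12,-.06,.002)); print(rz,k,np.round(b,3))
kn=tri((w,(166,248)),(t,(404.5,229)));bu=tri((w,(176,181)),(t,(398,257)));print(kn,bu)
print(atz(w,166,248,.112),atz(w,176,181,.095))
im=cv2.imread('pics/w2.png')[130:310,110:430];cv2.imwrite('pics/w2c.png',cv2.resize(im,(800,450),interpolation=cv2.INTER_CUBIC))
E
```

```text
[(0.075, 0.12)] w [44.098  0.596 -0.09 ]
[(0.075, 0.12)] t [46.989  0.598 -0.088]
[(0.081, 0.12)] w [49.853  0.562 -0.092]
[(0.081, 0.12)] t [49.014  0.592 -0.088]
[(0.075, 0.12), (0.081, 0.12)] w [81.126  0.598 -0.094]
[(0.075, 0.12), (0.081, 0.12)] t [ 8.9773e+01  5.9400e-01 -8.8000e-02]
[(0.09, 0.1)] w [50.724  0.574 -0.092]
[(0.09, 0.1)] t [47.185  0.566 -0.08 ]
[(0.106, 0.085)] w [44.985  0.606 -0.094]
[(0.106, 0.085)] t [51.795  0.59  -0.088]
(array([ 0.5662, -0.2613,  0.1032]), [np.float64(0.0021), np.float64(0.0021)]) (array([ 0.495 , -0.244 ,  0.1015]), [np.float64(0.0), np.float64(0.0)])
[ 0.56137481 -0.25760523  0.112     ] [ 0.49576967 -0.24677561  0.095     ]
```

View pics/w2c.png

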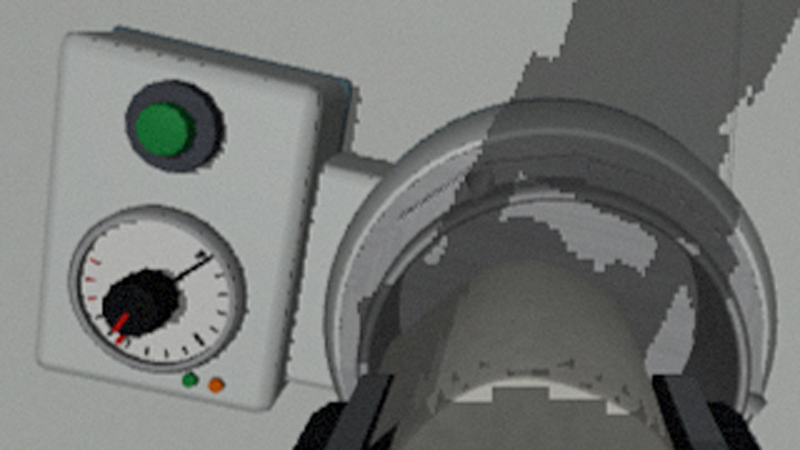

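Emit:
drive_tool --motion '[[[30,-1.6,0.36,0,0],[30,-3.28,0.36,1.0,0],[30,-3.28,0.36,2.5,0],[30,-3.28,0.36,4.0,0],[30,-3.28,0.36,5.5,0],[30,-3.28,0.36,6.8,0],[30,-3.28,0.36,7.77,0],[30,-3.28,0.36,7.77,0],[62,-3.28,0.36,7.77,0],[62,-3.28,0.36,7.77,0]]]'

```text
t: 4.6
tcp_pos: [0.6268, -0.0893, 0.0648]
tool_rot: [-0.001, 1.0, -0.001, 0.0]
force: [-0.9, -0.9, -0.3]
finger_gap: 0.727
gripper_force: 0.0
```

Emit:
drive_tool --motion '[[[62,0,0,0,0],[62,0,0,-1.5,0],[62,0,0,-3,0],[62,0,0,-4.6,0],[75,1.3,1,-5.2,0],[85,2.6,2.4,-5.2,0],[85,3.8,3.8,-5.2,0],[85,4.9,5.2,-5.2,0],[85,5.6,6.5,-5.2,0],[85,6.2,6.7,-5.2,0]]]'

```text
t: 5.6
tcp_pos: [0.4392, 0.1147, 0.2207]
tool_rot: [-0.001, 1.0, 0.001, 0.001]
force: [-0.0, -0.1, 0.5]
finger_gap: 0.992
gripper_force: 0.0
```

Run:
```python
from h import *
m,im=snap('wrist','w3'); np.save('w3.npy',np.r_[m['origin'],m['orientation']])
p=proj(m,[[.431,.132,.06]]);print(p)
plan([.431,.132,.025],90)
```

```text
[[339.12601799 211.79490812]]
units [0.061 0.523 6.505] yaw 0.02 | toolY 90.2 tcp [0.4338 0.1159 0.2201] q6 -1.57 gap 0.996 F [-4.3  0.4 -1.1] t 5.65
```

View pics/w3.png

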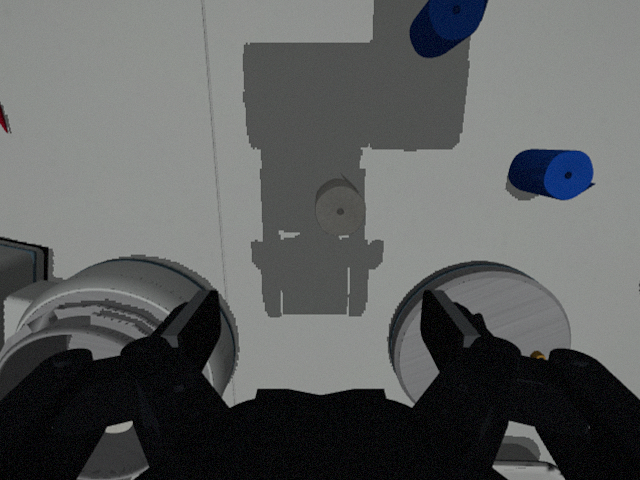

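The white roll's hole is at (340,211), as predicted, so it has not been moved.

Emit:
drive_tool --motion '[[[85,0.3,0.65,1.5,0],[85,0.3,0.65,3.0,0],[85,0.3,0.65,4.0,0],[85,0.3,0.65,4.0,0]]]'

```text
t: 6.05
tcp_pos: [0.4299, 0.1313, 0.0973]
tool_rot: [0.0, 1.0, 0.0, -0.003]
force: [-0.2, -0.2, 0.1]
finger_gap: 0.992
gripper_force: 0.0
```

Run:
```python
from h import *
plan([.431,.132,.023],90)
```

```text
units [-0.05   0.023  2.477] yaw -0.005 | toolY 90.0 tcp [0.4299 0.1313 0.0973] q6 -1.52 gap 0.992 F [-0.2 -0.2  0.1] t 6.05
```

Emit:
drive_tool --motion '[[[85,-0.05,0,1.3,0],[85,-0.05,0,2.4,0],[85,-0.05,0,2.4,0],[30,-0.05,0,2.4,0],[30,-0.05,0,2.4,0],[30,-0.05,0,2.4,0],[30,-0.05,0,2.4,0],[30,-0.05,0,1.0,0],[30,-0.05,0,-0.5,0],[30,-0.05,0,-2.0,0]]]'

```text
t: 7.05
tcp_pos: [0.4331, 0.1312, 0.1618]
tool_rot: [0.0, 1.0, 0.0, 0.0]
force: [0.7, 0.4, -1.7]
finger_gap: 0.539
gripper_force: 41.3
```

Emit:
drive_tool --motion '[[[30,0,0,-1.5,0],[30,-0.8,-1.1,-2.6,0],[30,-1.6,-2.5,-2.6,0],[30,-2.5,-3.9,-2.6,0],[30,-3.3,-5.2,-2.6,0],[30,-4.0,-6.5,-2.6,0],[30,-4.35,-7.35,-2.6,0],[30,-4.35,-7.35,-2.6,0]]]'

```text
t: 7.85
tcp_pos: [0.5656, -0.0933, 0.239]
tool_rot: [0.002, 1.0, -0.001, 0.002]
force: [-0.5, 0.8, -0.0]
finger_gap: 0.538
gripper_force: 41.3
```

Run:
```python
from h import *
m,im=snap('top','t3')
plan([.561,-.089,.07],90)
cv2.imwrite('pics/t3c.png',cv2.resize(im[150:370,90:450,::-1],(800,489)))
```

```text
units [0.112 0.07  5.62 ] yaw -0.026 | toolY 89.8 tcp [ 0.564  -0.091   0.2386] q6 -1.92 gap 0.541 F [-0.4  0.3 -0.8] t 7.9
```

View pics/t3c.png

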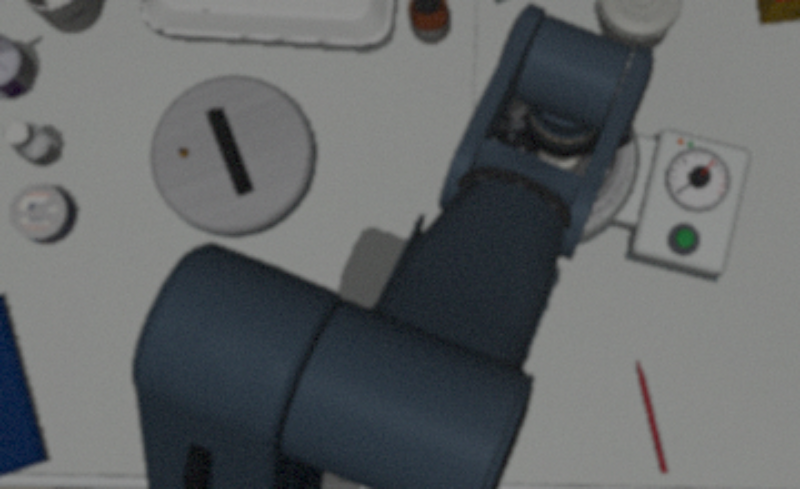

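The top view shows nothing else white and roll-like left on the bench; the arm covers the pot.

Emit:
drive_tool --motion '[[[30,0.12,0.1,1.3,0],[30,0.12,0.1,2.8,0],[30,0.12,0.1,4.2,0],[30,0.12,0.1,5.2,0],[30,0.12,0.1,5.75,0],[30,0.12,0.1,5.75,0],[64,0.12,0.1,5.75,0],[64,0.12,0.1,5.75,0],[64,0.12,0.1,5.75,0]]]'

```text
t: 8.8
tcp_pos: [0.5634, -0.0868, 0.0682]
tool_rot: [0.001, 1.0, -0.001, 0.004]
force: [0.4, -1.4, 9.9]
finger_gap: 0.747
gripper_force: 0.7
```

Emit:
drive_tool --motion '[[[64,0,0,-1.5,0],[64,0,0,-3,0],[64,0,0,-4.6,0],[64,0.5,0,-6.2,0],[64,1.5,0,-7.6,0],[64,2.5,0,-7.8,0],[64,3.0,0,-7.8,0],[64,3.0,0,-7.8,0],[64,3.0,0,-7.8,0]]]'

```text
t: 9.7
tcp_pos: [0.47, -0.0855, 0.2996]
tool_rot: [-0.0, 1.0, -0.0, 0.001]
force: [0.2, -0.2, -0.2]
finger_gap: 0.752
gripper_force: 0.0
```

Run:
```python
from h import *
m,im=snap('wrist','w4'); np.save('w4.npy',np.r_[m['origin'],m['orientation']])
plan([.561,-.089,.07],90)
for x,y,z,r in((.594,-.089,.12,.075),(.594,-.089,.12,.081)):
    cv2.polylines(im,[proj(m,ring(x,y,z,r)).astype(np.int32)],True,(255,0,0),1)
cv2.imwrite('pics/w4o.png',im[:,:,::-1])
```

```text
units [-3.007 -0.107  7.644] yaw 0.0 | toolY 90.0 tcp [ 0.4705 -0.0858  0.2992] q6 -1.99 gap 0.751 F [0.4 0.3 0.7] t 9.75
```

View pics/w4o.png

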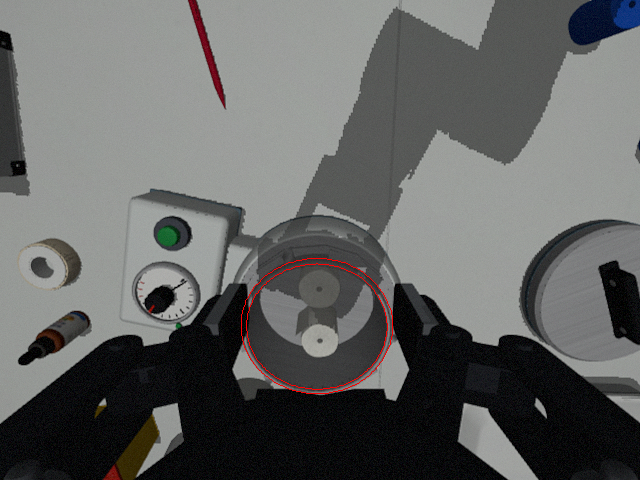

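Run:
```python
from h import *
m=wm('w4');t=manip.camera_model('top')
im=cv2.imread('pics/w4.png')[200:400,220:410]; a=cv2.resize(im,(570,600),interpolation=cv2.INTER_CUBIC)
cv2.imwrite('pics/w4c.png',cv2.convertScaleAbs(a,alpha=1.5))
```

```text
(no output)
```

View pics/w4c.png

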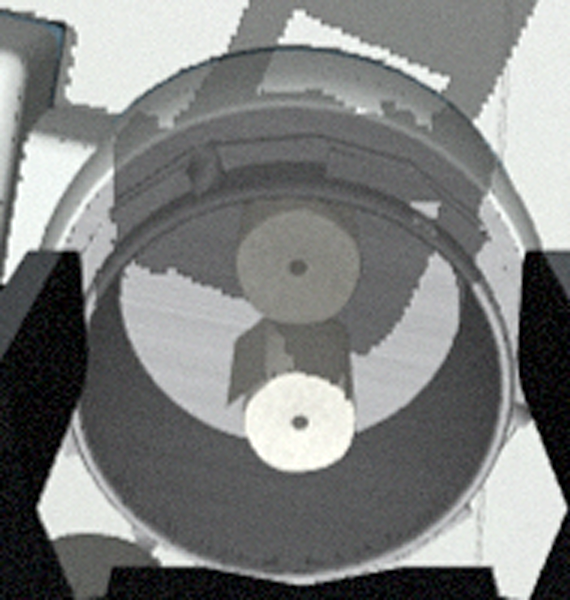

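Both rolls stand in the pot (holes at ~(319,289) and (320,340)); the rim's outer ellipse spans columns 243–392 and rows 261–394.

Run:
```python
from h import *
from scipy.optimize import least_squares
m=wm('w4');t=manip.camera_model('top')
def ext(m,x,y,z,r): p=proj(m,ring(x,y,z,r)); return np.r_[p.min(0),p.max(0)]
def f(v): return np.r_[ext(m,*v,.081)-[243.3,260.7,391.7,394],ext(m,*v,.075)-[246,265,387.3,390]]
s=least_squares(f,[.594,-.089,.12]);print(s.x,s.fun.round(1))
def g(v): return f([*v,.12])
s=least_squares(g,[.594,-.089]);print(s.x,s.fun.round(1))
print('knob',atz(m,158,299,.112),'button',atz(m,168,236,.095))
print('roll tops',atz(m,319,289,.098),atz(m,320,340,.093))
print(tri((m,(168,236)),(wm('w2'),(175,181)),(t,(398,257))))
```

```text
[ 0.59679334 -0.08893156  0.11746141] [-1.5 -0.6  0.6  0.1  1.4  0.7 -0.6 -0.3]
[ 0.59544366 -0.08890569] [-2.1 -1.   1.2  0.7  0.9  0.3 -0.   0.3]
knob [ 0.56175318 -0.25854973  0.112     ] button [ 0.49674752 -0.24746511  0.095     ]
roll tops [ 0.55631275 -0.08693546  0.098     ] [ 0.62321725 -0.08578955  0.093     ]
(array([ 0.4947, -0.2439,  0.1032]), [np.float64(0.0003), np.float64(0.0004), np.float64(0.0001)])
```

Emit:
drive_tool --motion '[[[85,0.3,1.5,0,0],[85,0.3,3.0,0,0],[85,0.3,4.6,0,0],[85,0.3,6.2,0,0],[85,0.3,7.8,0,0],[85,0.3,9.4,0,0],[85,0.3,11,0,0],[85,0.3,12,0,0],[85,0.3,12.4,0,0],[85,0.3,12.4,0,0]]]'

```text
t: 10.75
tcp_pos: [0.4615, 0.2872, 0.298]
tool_rot: [-0.001, 1.0, -0.0, -0.0]
force: [-0.5, -0.5, -0.4]
finger_gap: 0.994
gripper_force: 0.0
```

Run:
```python
from h import *
m,im=snap('wrist','w5'); np.save('w5.npy',np.r_[m['origin'],m['orientation']])
plan([.585,.289,.12],113)
cv2.imwrite('pics/w5c.png',im[150:450,150:550,::-1])
a=cv2.resize(im[200:420,220:460,::-1],(654,600),interpolation=cv2.INTER_CUBIC); cv2.imwrite('pics/w5c.png',cv2.convertScaleAbs(a,alpha=1.6))
```

```text
units [-4.125  0.109  5.931] yaw -2.868 | toolY 90.1 tcp [0.4614 0.2858 0.2981] q6 -1.22 gap 0.999 F [-0.2 -0.4 -0.3] t 10.8
```

View pics/w5c.png

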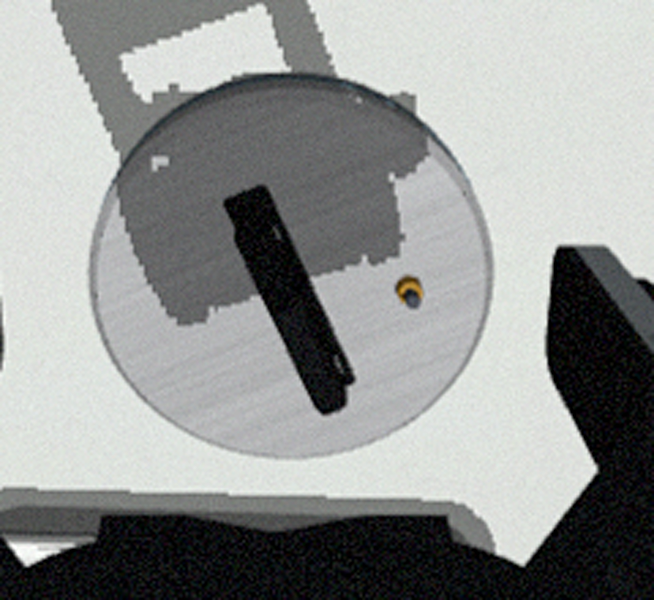

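The lid disc is centred at about (327,298), and its handle's top face runs from (310,271) to (343,350).

Run:
```python
from h import *
from scipy.optimize import least_squares
m=wm('w5');t=manip.camera_model('top')
c=lambda u,v:(220+u/2.725,200+v/2.725)
for z in(.07,.075):
    a=atz(m,*c(245,195),z);b=atz(m,*c(336,408),z);print((a+b)/2,np.linalg.norm(a-b),np.degrees(np.arctan2(*(b-a)[1::-1])))
print('tri top mid',tri((m,c(290.5,301)),(wm('w1'),(404,339.5)),(t,(193.8,218))))
def ext(m,x,y,z,r): p=proj(m,ring(x,y,z,r)); return np.r_[p.min(0),p.max(0)]
T=np.r_[c(90,73),c(493,458)]
for z in(.034,.045):
    s=least_squares(lambda v:ext(m,v[0],v[1],z,v[2])-T,[.585,.289,.098]);print(z,s.x,s.fun.round(1))
```

```text
[0.58920667 0.29579553 0.07      ] 0.11202114162662159 21.60577453560954
[0.58655813 0.2956774  0.075     ] 0.11051135683742237 21.605774535609566
tri top mid (array([0.5957, 0.2941, 0.0538]), [np.float64(0.0014), np.float64(0.0009), np.float64(0.0012)])
0.034 [0.59296045 0.29619373 0.09896972] [-1.5  1.5  1.5 -1.7]
0.045 [0.58754763 0.29594607 0.09629476] [-1.5  1.5  1.5 -1.7]
```

Emit:
drive_tool --motion '[[[60,-1.5,0.36,0,-1],[60,-3.0,0.36,0,-2],[60,-4.35,0.36,1.0,-2.74],[60,-4.35,0.36,2.6,-2.74],[60,-4.35,0.36,4.2,-2.74],[60,-4.35,0.36,5.6,-2.74],[60,-4.35,0.36,6.6,-2.74],[60,-4.35,0.36,7.6,-2.74],[60,-4.35,0.36,8.4,-2.74],[60,-4.35,0.36,8.4,-2.74]]]'

```text
t: 11.8
tcp_pos: [0.5895, 0.2931, 0.0429]
tool_rot: [-0.189, 0.982, -0.001, -0.004]
force: [-0.9, -0.2, -0.6]
finger_gap: 0.706
gripper_force: 0.0
```

Emit:
drive_tool --motion '[[[0,0,0,0,0],[0,0,0,0,0],[0,0,0,0,0],[0,0,0,0,0],[0,0,0,0,0],[0,0,0,0,0],[0,0,0,0,0]]]' --squeeze 100

```text
t: 12.5
tcp_pos: [0.5937, 0.2963, 0.0491]
tool_rot: [-0.189, 0.982, -0.0, 0.002]
force: [0.5, -2.3, 6.5]
finger_gap: 0.168
gripper_force: 97.5
```

Run:
```python
from h import *
plan([.592,.2965,.046],112)
m,im=snap('wrist','w6'); np.save('w6.npy',np.r_[m['origin'],m['orientation']])
```

```text
units [0.052 0.026 0.102] yaw -0.024 | toolY 111.8 tcp [0.5937 0.2963 0.0491] q6 -1.66 gap 0.168 F [ 0.5 -2.3  6.5] t 12.5
```

View pics/w6.png

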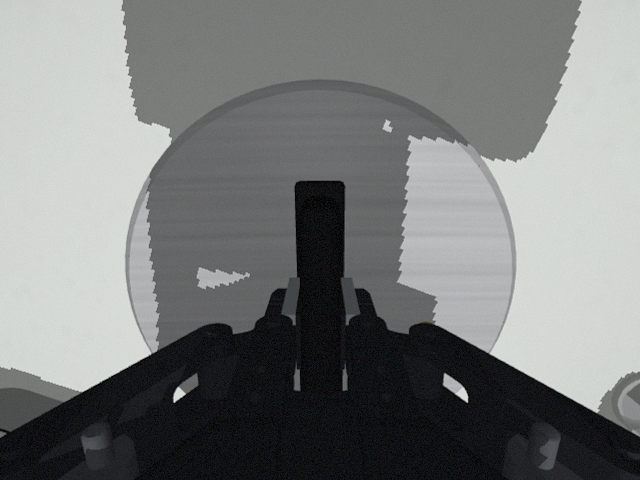

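The handle is gripped squarely; the lid disc spans columns 125–516 with its near edge at row 80.

Run:
```python
from h import *
from scipy.optimize import least_squares
m=wm('w6');s=manip.sense()
def ext(m,x,y,z,r): p=proj(m,ring(x,y,z,r)); return np.r_[p.min(0),p.max(0)][:3]
for z in (.034,.03,.04):
    o=least_squares(lambda v:ext(m,v[0],v[1],z,v[2])-[125.5,80,515.5],[.59,.296,.098]);c=np.r_[o.x[:2],z]
    print(z,o.x,'lid centre in tool(mm)',R.from_quat(s['tool_rot']).inv().apply(c-s['tcp_pos'])*1e3)
```

```text
0.034 [0.59593439 0.29771412 0.09736971] lid centre in tool(mm) [-2.55743966  0.44901946 15.03397145]
0.03 [0.59763134 0.29839425 0.09983952] lid centre in tool(mm) [-4.3694918   0.45347263 19.04129843]
0.04 [0.59338896 0.29669394 0.093665  ] lid centre in tool(mm) [0.16063856 0.4423397  9.02298098]
```

Emit:
drive_tool --motion '[[[0,0,0,-0.5,0],[0,0,0,-1.7,0],[0,0,0,-3.2,0],[0,0,0,-4.7,0],[0,0.5,-1.3,-6.0,1],[0,1.06,-2.7,-6.7,2],[0,1.6,-4.1,-6.7,3],[0,2.2,-5.5,-6.7,4],[0,2.75,-6.9,-6.7,5],[0,3.3,-8.3,-6.7,6]]]'

```text
t: 13.55
tcp_pos: [0.5914, 0.0275, 0.2479]
tool_rot: [0.229, 0.974, 0.0, -0.001]
force: [0.9, -0.0, -3.7]
finger_gap: 0.162
gripper_force: 98.0
```

Run:
```python
from h import *
plan([.595,-.0864,.25],15)
```

```text
units [-1.796 -3.347 -0.075] yaw 6.072 | toolY 63.6 tcp [0.5914 0.0275 0.2479] q6 -1.25 gap 0.162 F [ 0.9 -0.  -3.7] t 13.55
```

Emit:
drive_tool --motion '[[[0,-0.6,-1.1,0,1],[0,-1.2,-2.2,0,2],[0,-1.8,-3.35,0,3],[0,-1.8,-3.35,0,4],[0,-1.8,-3.35,0,5],[0,-1.8,-3.35,0,6.07],[0,-1.8,-3.35,0,6.07],[0,-1.8,-3.35,0,6.07]]]'

```text
t: 14.35
tcp_pos: [0.5965, -0.085, 0.2477]
tool_rot: [0.605, 0.796, -0.0, -0.001]
force: [0.0, -0.2, -4.1]
finger_gap: 0.166
gripper_force: 98.0
```

Run:
```python
from h import *
plan([.595,-.0864,.205],15)
m,im=snap('scene','s7')
a=im[140:320,260:440,::-1]; cv2.imwrite('pics/s7c.png',cv2.resize(a,(600,600),interpolation=cv2.INTER_CUBIC))
```

```text
units [-0.034 -0.06   1.423] yaw 0.066 | toolY 15.5 tcp [ 0.5965 -0.085   0.2477] q6 -0.6 gap 0.166 F [ 0.  -0.2 -4.1] t 14.35
```

View pics/s7c.png

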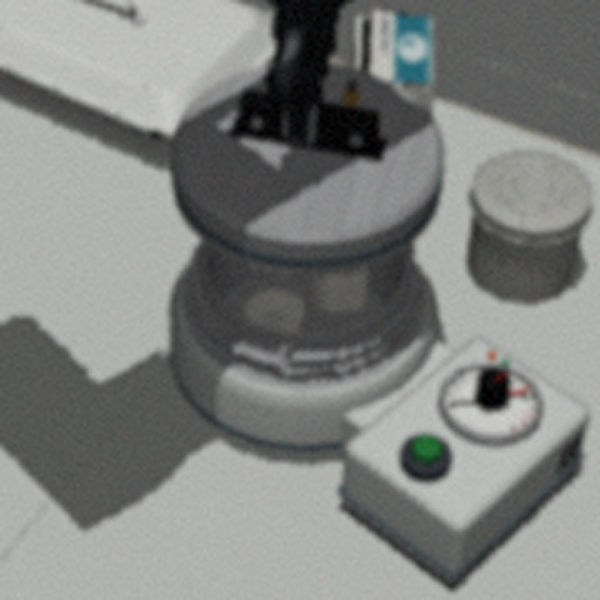

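The lid hangs level and centred over the pot (lid columns 172–442 in the crop, pot body 168–440).

Emit:
drive_tool --motion '[[[0,-0.02,-0.03,0.9,0],[0,-0.02,-0.03,1.8,0],[0,-0.02,-0.03,2.5,0],[0,-0.02,-0.03,2.75,0],[0,-0.02,-0.03,2.75,0]]]'

```text
t: 14.9
tcp_pos: [0.5957, -0.086, 0.1642]
tool_rot: [0.606, 0.795, -0.0, -0.001]
force: [-0.5, 0.1, -4.1]
finger_gap: 0.165
gripper_force: 97.8
```

Emit:
drive_tool --motion '[[[0,0,0,0.1,0],[0,0,0,0.2,0],[0,0,0,0.3,0],[0,0,0,0.35,0],[0,0,0,0.35,0]]]'

```text
t: 15.4
tcp_pos: [0.5964, -0.0864, 0.1548]
tool_rot: [0.607, 0.795, -0.0, -0.0]
force: [-0.8, -0.1, -4.4]
finger_gap: 0.163
gripper_force: 97.9
```

Emit:
drive_tool --motion '[[[0,0,0,0.06,0],[0,0,0,0.12,0],[0,0,0,0.12,0]]]'

```text
t: 15.7
tcp_pos: [0.5968, -0.0865, 0.1535]
tool_rot: [0.606, 0.795, 0.0, 0.001]
force: [-2.8, 1.4, 6.3]
finger_gap: 0.168
gripper_force: 99.8
```

Emit:
drive_tool --motion '[[[0,0,0,0.06,0],[0,0,0,0.12,0],[0,0,0,0.12,0]]]'

```text
t: 16.0
tcp_pos: [0.5969, -0.0865, 0.1533]
tool_rot: [0.606, 0.795, 0.0, 0.001]
force: [-7.7, 2.0, 24.4]
finger_gap: 0.167
gripper_force: 102.3
```

Emit:
drive_tool --motion '[[[0,0.01,-0.04,-0.13,0],[0,0.01,-0.04,-0.13,-0.7],[0,0.01,-0.04,-0.13,-1.4],[0,0.01,-0.04,-0.13,-2.1],[0,0.01,-0.04,-0.13,-2.1]]]'

```text
t: 16.5
tcp_pos: [0.5952, -0.0865, 0.1514]
tool_rot: [0.484, 0.875, -0.0, 0.0]
force: [0.2, -0.3, -4.0]
finger_gap: 0.168
gripper_force: 98.1
```

Run:
```python
from h import *
plan([.595,-.0864,.15],15);print(manip.sense()['ft_torque'])
```

```text
units [ 0.007 -0.004  0.048] yaw 2.139 | toolY 32.1 tcp [ 0.5952 -0.0865  0.1514] q6 -0.89 gap 0.168 F [ 0.2 -0.3 -4. ] t 16.5
[-0.03190812 -0.04873506 -0.08970052]
```

Emit:
drive_tool --motion '[[[0,0,0,0.06,0],[0,0,0,0.12,0],[0,0,0,0.12,0]]]'

```text
t: 16.8
tcp_pos: [0.5948, -0.0863, 0.1472]
tool_rot: [0.484, 0.875, -0.0, -0.001]
force: [-0.7, 0.1, -4.0]
finger_gap: 0.164
gripper_force: 98.1
```

Emit:
drive_tool --motion '[[[0,0,0,0.06,0],[0,0,0,0.12,0],[0,0,0,0.12,0]]]'

```text
t: 17.1
tcp_pos: [0.595, -0.0864, 0.1439]
tool_rot: [0.484, 0.875, -0.0, -0.0]
force: [0.6, -0.1, -4.0]
finger_gap: 0.168
gripper_force: 98.1
```

Emit:
drive_tool --motion '[[[0,0,0,0.06,0],[0,0,0,0.1,0],[0,0,0,0.1,0]]]'

```text
t: 17.4
tcp_pos: [0.5952, -0.0864, 0.1413]
tool_rot: [0.484, 0.875, -0.0, 0.0]
force: [0.1, 0.2, -3.5]
finger_gap: 0.162
gripper_force: 98.2
```

Emit:
drive_tool --motion '[[[0,0,0,0.05,0],[0,0,0,0.05,0],[0,0,0,0.05,0]]]'

```text
t: 17.7
tcp_pos: [0.5954, -0.0865, 0.1409]
tool_rot: [0.484, 0.875, 0.0, 0.0]
force: [-3.2, 1.5, 5.2]
finger_gap: 0.167
gripper_force: 99.5
```

Emit:
drive_tool --motion '[[[0,0,0,-0.02,0.3],[0,0,0,-0.02,0.9],[0,0,0,-0.01,1.5],[0,0,0,0,2.1],[0,0,0,0.01,2.7],[0,0,0,0.02,3.3],[0,0,0,0.03,3.9],[0,0,0,0.04,4.5],[0,0,0,0.05,5.1],[0,0,0,0.05,5.1]]]'

```text
t: 18.7
tcp_pos: [0.5961, -0.0872, 0.139]
tool_rot: [0.759, 0.651, 0.0, 0.001]
force: [-0.4, 0.1, 2.7]
finger_gap: 0.168
gripper_force: 99.0
```

Run:
```python
from h import *
plan([.595,-.0864,.14],-60);print(manip.sense()['ft_torque'])
```

```text
units [ 0.02  -0.041 -0.034] yaw 6.412 | toolY -8.7 tcp [ 0.5961 -0.0872  0.139 ] q6 -0.18 gap 0.168 F [-0.4  0.1  2.7] t 18.7
[-0.13571133  0.23765273 -0.26374926]
```

Emit:
drive_tool --motion '[[[0,0,0,0.01,0.6],[0,0,0,0.02,1.2],[0,0,0,0.03,1.8],[0,0,0,0.04,2.4],[0,0,0,0.05,3.0],[0,0,0,0.06,3.6],[0,0,0,0.07,4.2],[0,0,0,0.07,4.8],[0,0,0,0.07,4.8]]]'

```text
t: 19.6
tcp_pos: [0.5966, -0.0871, 0.1373]
tool_rot: [0.93, 0.367, 0.001, 0.001]
force: [0.8, -1.1, 4.9]
finger_gap: 0.167
gripper_force: 99.3
```

Run:
```python
from h import *
plan([.595,-.0864,.14],-60);print(manip.sense()['ft_torque'])
```

```text
units [-0.023 -0.054 -0.092] yaw 1.626 | toolY -47.0 tcp [ 0.5966 -0.0871  0.1373] q6 0.49 gap 0.167 F [ 0.8 -1.1  4.9] t 19.6
[-0.18119871  0.16538332 -0.15252513]
```

Emit:
drive_tool --motion '[[[0,0,0,0.0,0.4],[0,0,0,0.01,0.8],[0,0,0,0.01,1.2],[0,0,0,0.01,1.2]]]'

```text
t: 20.0
tcp_pos: [0.5979, -0.0876, 0.137]
tool_rot: [0.958, 0.288, 0.003, 0.002]
force: [3.4, -1.9, 3.6]
finger_gap: 0.166
gripper_force: 99.3
```

Run:
```python
from h import *
plan([.595,-.0864,.14],-60);print(manip.sense()['ft_torque'])
```

```text
units [-0.058 -0.085 -0.1  ] yaw 0.434 | toolY -56.5 tcp [ 0.5979 -0.0876  0.137 ] q6 0.66 gap 0.166 F [ 3.4 -1.9  3.6] t 20.0
[-0.38919443 -0.49572958  0.0912619 ]
```

Emit:
drive_tool --motion '[[[0,0,0,0.0,0.4],[0,0,0,0.0,0.8],[0,0,0,0.0,0.8]]]'

```text
t: 20.3
tcp_pos: [0.5979, -0.0877, 0.1369]
tool_rot: [0.971, 0.237, 0.002, 0.003]
force: [5.1, -2.7, 2.8]
finger_gap: 0.162
gripper_force: 109.0
```

Run:
```python
from h import *
plan([.595,-.0864,.14],-60);print(manip.sense()['ft_torque'])
```

```text
units [-0.066 -0.083 -0.103] yaw -0.315 | toolY -62.5 tcp [ 0.5979 -0.0877  0.1369] q6 0.76 gap 0.162 F [ 5.1 -2.7  2.8] t 20.3
[-0.24413945 -0.75433698  1.86237838]
```

The torque has risen to 1.9 N m after ~95° and 4.1 mm of sinking, so the lid is home. Next I release it and look at the gauge.

Emit:
drive_tool --motion '[[[50,0,0,0,-0.2],[50,0,0,0,-0.2],[50,0,0,0,-0.2],[50,0,0,-1.0,-0.2],[50,0,0,-2.5,-0.2],[50,-1.1,0.9,-3.77,-0.2],[50,-2.3,1.9,-3.77,-0.2],[50,-3.5,2.9,-3.77,-0.2],[50,-4.6,3.9,-3.77,-0.2],[50,-5.26,4.48,-3.77,-0.2]]]'

```text
t: 21.3
tcp_pos: [0.5134, -0.2802, 0.2487]
tool_rot: [0.97, 0.245, -0.0, -0.0]
force: [0.1, -1.0, 0.3]
finger_gap: 0.584
gripper_force: 0.0
```

Emit:
drive_tool --motion '[[[50,0,0,0,0],[50,0,0,0,0]]]'

```text
t: 21.5
tcp_pos: [0.5146, -0.2774, 0.2484]
tool_rot: [0.969, 0.245, -0.0, -0.001]
force: [0.1, -0.2, -0.1]
finger_gap: 0.592
gripper_force: 0.0
```

Run:
```python
from h import *
m,im=snap('wrist','w8'); np.save('w8.npy',np.r_[m['origin'],m['orientation']])
print(proj(m,[[.563,-.259,.112],[.595,-.089,.121]])); plan([.563,-.259,.15])
```

```text
[[329.6588368  162.34823498]
 [137.92107369   2.35675773]]
units [1.69  0.254 3.282] yaw 0 | toolY -61.5 tcp [ 0.5149 -0.2767  0.2485] q6 0.39 gap 0.588 F [ 1.5  0.7 -0.2] t 21.55
```

View pics/w8.png

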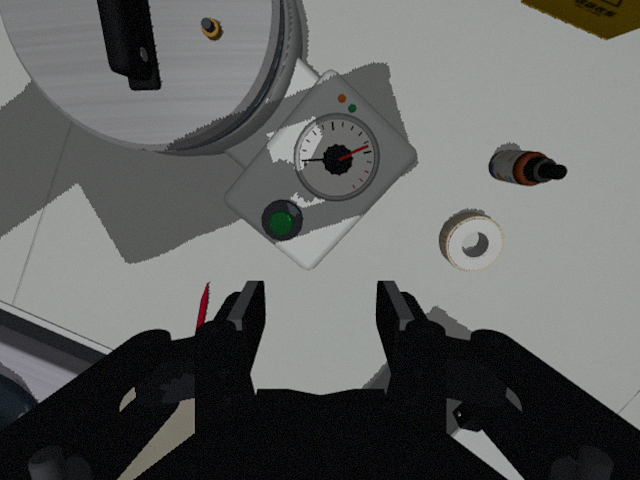

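The red pointer points right (tip ~(368,147)), knob top centre (338,159), button top (281,223), lid seated level on the pot.

Run:
```python
from h import *
a,b,c=wm('w8'),wm('w4'),wm('w2');t=manip.camera_model('top')
print('knob',tri((a,(338,159)),(b,(158,299)),(c,(163,251)),(t,(404.5,229))),atz(a,338,159,.112))
print('button',tri((a,(281,222)),(b,(168,236)),(c,(175,181)),(t,(398,257))),atz(a,281,222,.098))
k=tri((a,(338,159)),(b,(158,299)),(c,(163,251)),(t,(404.5,229)))[0]
plan([k[0],k[1],.093],-100)
```

```text
knob (array([ 0.5675, -0.2634,  0.103 ]), [np.float64(0.0011), np.float64(0.0013), np.float64(0.0019), np.float64(0.0027)]) [ 0.56850048 -0.2636199   0.112     ]
button (array([ 0.4959, -0.2461,  0.0974]), [np.float64(0.0008), np.float64(0.0003), np.float64(0.0007), np.float64(0.0015)]) [ 0.49653056 -0.24674347  0.098     ]
units [1.751 0.459 5.181] yaw 4.814 | toolY -61.5 tcp [ 0.5149 -0.2767  0.2485] q6 0.39 gap 0.588 F [ 1.5  0.7 -0.2] t 21.55
```

Emit:
drive_tool --motion '[[[50,0.6,0.2,0,1],[50,1.2,0.4,0.5,2],[50,1.75,0.46,1.5,3],[50,1.75,0.46,2.5,4],[50,1.75,0.46,3.5,4.8],[50,1.75,0.46,4.5,4.8],[50,1.75,0.46,5.1,4.8],[50,1.75,0.46,5.1,4.8],[50,1.75,0.46,5.1,4.8]]]' --squeeze 30

```text
t: 22.45
tcp_pos: [0.5685, -0.2634, 0.0961]
tool_rot: [0.996, -0.085, -0.0, -0.0]
force: [-0.3, -0.1, -0.3]
finger_gap: 0.586
gripper_force: 0.0
```

Emit:
drive_tool --motion '[[[0,0,0,0,0],[0,0,0,0,0],[0,0,0,0,0],[0,0,0,0,0]]]'

```text
t: 22.85
tcp_pos: [0.5694, -0.2635, 0.098]
tool_rot: [0.996, -0.087, 0.002, -0.001]
force: [1.9, 5.0, 4.3]
finger_gap: 0.263
gripper_force: 29.6
```

Run:
```python
from h import *
plan([.5675,-.2634,.093],-100);print(manip.sense()['ft_torque'])
```

```text
units [-0.062  0.007  0.165] yaw 0.009 | toolY -99.9 tcp [ 0.5694 -0.2635  0.098 ] q6 1.13 gap 0.263 F [1.9 5.  4.3] t 22.85
[ 0.78738413 -0.29696925 -0.03615176]
```

Emit:
drive_tool --motion '[[[0,0,0,0,-0.9],[0,0,0,0,-1.9],[0,0,0,0,-2.9],[0,0,0,0,-3.9],[0,0,0,0,-4.9],[0,0,0,0,-5.9],[0,0,0,0,-6.9],[0,0,0,0,-7.9],[0,0,0,0,-8.9],[0,0,0,0,-9.9]]]'

```text
t: 23.85
tcp_pos: [0.5692, -0.2632, 0.0979]
tool_rot: [0.821, 0.571, 0.002, 0.0]
force: [1.3, 5.6, 3.5]
finger_gap: 0.262
gripper_force: 29.7
```

Emit:
drive_tool --motion '[[[0,0,0,0,-0.9],[0,0,0,0,-1.9],[0,0,0,0,-2.9],[0,0,0,0,-3.9],[0,0,0,0,-4.9],[0,0,0,0,-5.9],[0,0,0,0,-6.9],[0,0,0,0,-7.5],[0,0,0,0,-7.5]]]'

```text
t: 24.75
tcp_pos: [0.5689, -0.2633, 0.0979]
tool_rot: [0.428, 0.904, 0.001, 0.001]
force: [1.6, 4.6, 4.4]
finger_gap: 0.267
gripper_force: 29.8
```

Run:
```python
from h import *
plan([.5675,-.2634,.093],-100);print(manip.sense()['ft_torque'])
```

```text
units [ 0.027 -0.04   0.164] yaw -5.079 | toolY 39.4 tcp [ 0.5689 -0.2633  0.0979] q6 -1.3 gap 0.267 F [1.6 4.6 4.4] t 24.75
[ 0.88086375 -0.1766234   0.0131674 ]
```

Emit:
drive_tool --motion '[[[0,0,0,0,-0.7],[0,0,0,0,-1.4],[0,0,0,0,-2.1],[0,0,0,0,-2.8],[0,0,0,0,-2.8]]]'

```text
t: 25.25
tcp_pos: [0.5689, -0.2633, 0.0979]
tool_rot: [0.244, 0.97, 0.001, 0.001]
force: [0.9, 5.8, 4.9]
finger_gap: 0.261
gripper_force: 29.8
```

Run:
```python
from h import *
plan([.5675,-.2634,.093],-100);print(manip.sense()['ft_torque'])
```

```text
units [ 0.041 -0.024  0.164] yaw -2.282 | toolY 61.7 tcp [ 0.5689 -0.2633  0.0979] q6 -1.69 gap 0.261 F [0.9 5.8 4.9] t 25.25
[ 0.85705841 -0.17133738 -0.04247635]
```

Emit:
drive_tool --motion '[[[0,0,0,0,-0.7],[0,0,0,0,-1.4],[0,0,0,0,-2.1],[0,0,0,0,-2.1]]]'

```text
t: 25.65
tcp_pos: [0.5723, -0.2642, 0.098]
tool_rot: [0.1, 0.995, 0.0, 0.005]
force: [7.4, 6.1, 0.4]
finger_gap: 0.263
gripper_force: 29.8
```

Run:
```python
from h import *
plan([.5675,-.2634,.093],-100);print(manip.sense()['ft_torque'])
```

```text
units [ 0.165 -0.007  0.166] yaw -0.186 | toolY 78.5 tcp [ 0.5723 -0.2642  0.098 ] q6 -1.99 gap 0.263 F [7.4 6.1 0.4] t 25.65
[ 0.91179089 -1.30771935  0.01949101]
```

Emit:
drive_tool --motion '[[[0,0,0,0,-0.6],[0,0,0,0,-1.2],[0,0,0,0,-1.2]]]'

```text
t: 25.95
tcp_pos: [0.5707, -0.2635, 0.098]
tool_rot: [0.017, 1.0, 0.001, 0.003]
force: [4.0, 4.5, 2.6]
finger_gap: 0.264
gripper_force: 30.0
```

Run:
```python
from h import *
plan([.5675,-.2634,.093],-100);print(manip.sense()['ft_torque'])
```

```text
units [0.109 0.    0.164] yaw 1.006 | toolY 88.1 tcp [ 0.5707 -0.2635  0.098 ] q6 -2.15 gap 0.264 F [4.  4.5 2.6] t 25.95
[ 0.96485273 -0.73636762 -0.30594965]
```

Emit:
drive_tool --motion '[[[50,0,0,0,0],[50,0,0,0,0],[50,0,0,0,0],[50,0,0,-1.5,0],[50,0,0,-3.0,0],[50,1.2,0,-4.5,0],[50,2.4,0,-4.8,0],[50,2.4,0,-4.8,0],[50,2.4,0,-4.8,0]]]'

```text
t: 26.85
tcp_pos: [0.4957, -0.2629, 0.2408]
tool_rot: [0.017, 1.0, -0.0, 0.001]
force: [-0.3, 0.1, 0.7]
finger_gap: 0.587
gripper_force: 0.0
```

Run:
```python
from h import *
m,im=snap('wrist','w9'); np.save('w9.npy',np.r_[m['origin'],m['orientation']])
p=proj(m,[[.5675,-.2634,.112]])[0].astype(int);print(p); plan([.496,-.246,.12],-100)
a=im[max(0,p[1]-90):p[1]+90,p[0]-120:p[0]+120,::-1];cv2.imwrite('pics/w9c.png',cv2.resize(a,(800,600),interpolation=cv2.INTER_CUBIC))
```

```text
[322 308]
units [0.032 0.564 4.002] yaw 1.01 | toolY 88.1 tcp [ 0.4963 -0.2629  0.2401] q6 -2.22 gap 0.585 F [ 0.2  0.8 -0.6] t 26.9
```

View pics/w9c.png

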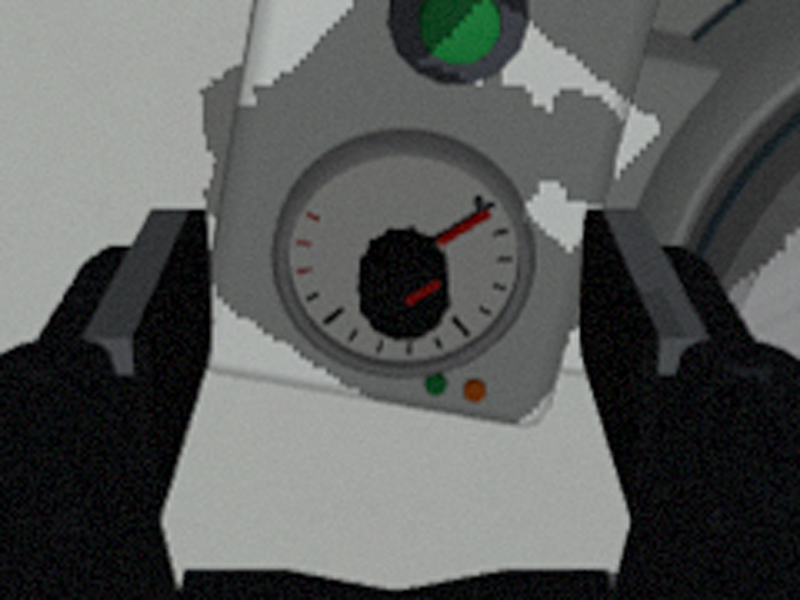

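The red pointer now lies over the black zero needle, along the zero tick's direction (about 1° off). Pressing the button next.

Emit:
drive_tool --motion '[[[0,0.03,0.56,0.8,0],[0,0.03,0.56,2.0,0],[0,0.03,0.56,3.0,0],[0,0.03,0.56,4.0,0],[0,0.03,0.56,4.2,0],[0,0.03,0.56,4.2,0],[0,0.03,0.56,4.2,0]]]'

```text
t: 27.6
tcp_pos: [0.4968, -0.2462, 0.1145]
tool_rot: [0.016, 1.0, -0.0, 0.001]
force: [1.2, -0.2, -0.5]
finger_gap: 0.001
gripper_force: 0.0
```

Emit:
drive_tool --motion '[[[0,0,0,0.15,0],[0,0,0,0.3,0],[0,0,0,0.45,0],[0,0,0,0.6,0],[0,0,0,0.6,0]]]'

```text
t: 28.1
tcp_pos: [0.4961, -0.2459, 0.0963]
tool_rot: [0.016, 1.0, -0.0, 0.0]
force: [0.0, -0.5, 4.0]
finger_gap: 0.001
gripper_force: 1.8
```

Emit:
drive_tool --motion '[[[0,0,0,0.07,0],[0,0,0,0.14,0],[0,0,0,0.14,0]]]'

```text
t: 28.4
tcp_pos: [0.4962, -0.246, 0.0956]
tool_rot: [0.016, 1.0, -0.001, 0.001]
force: [-5.4, 2.4, 27.1]
finger_gap: 0.002
gripper_force: 13.3
```

Emit:
drive_tool --motion '[[[0,0,0,0.06,0],[0,0,0,0.1,0],[0,0,0,0.1,0]]]'

```text
t: 28.7
tcp_pos: [0.4963, -0.246, 0.0953]
tool_rot: [0.016, 1.0, -0.001, 0.001]
force: [-7.6, 5.8, 43.5]
finger_gap: 0.003
gripper_force: 22.1
```

Emit:
drive_tool --motion '[[[0,0,0,-0.6,0],[0,0,0,-2.0,0],[0,0,0,-3.5,0],[0,1.0,0,-5.0,0],[0,2.2,0,-6.0,0],[0,2.5,0,-6.0,0],[0,2.5,0,-6.0,0]]]'

```text
t: 29.4
tcp_pos: [0.4197, -0.2429, 0.2692]
tool_rot: [0.017, 1.0, -0.0, 0.0]
force: [-0.4, -0.1, -0.9]
finger_gap: 0.0
gripper_force: 0.0
```

Run:
```python
from h import *
m,im=snap('wrist','w10'); plan([.5,-.2,.2])
a=im[170:350,170:410,::-1];cv2.imwrite('pics/w10c.png',cv2.resize(a,(800,600),interpolation=cv2.INTER_CUBIC))
```

```text
units [-2.603  1.52   2.279] yaw 0 | toolY 88.1 tcp [ 0.4204 -0.243   0.2684] q6 -2.29 gap -0.0 F [ 0.4 -0.7 -0.2] t 29.45
```

View pics/w10c.png

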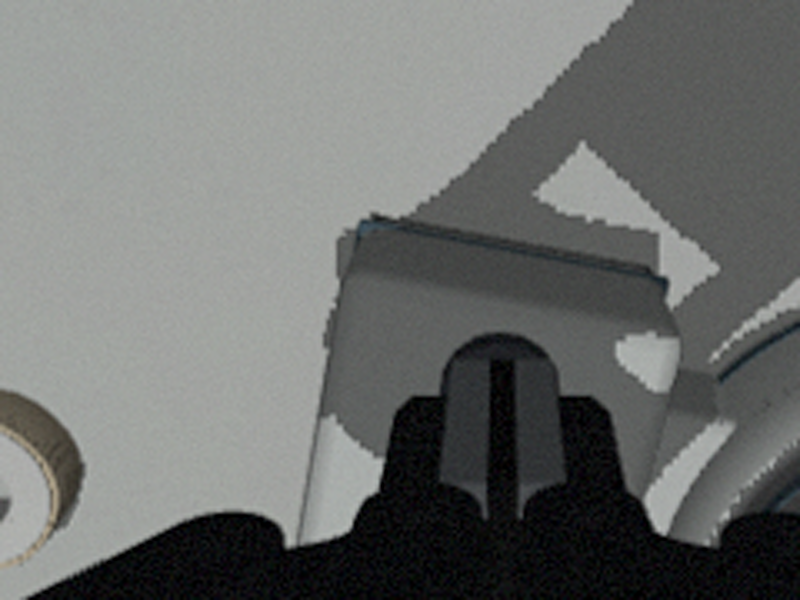

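Run:
```python
from h import *
m=manip.camera_model('top'); im=manip.snapshot('top')
g=cv2.cvtColor(im,cv2.COLOR_RGB2GRAY)[190:250,305:370]
v,u=np.nonzero(g<45); print(len(u))
P=np.array([atz(m,a+305,b+190,.162)[:2] for a,b in zip(u,v)]); c=P.mean(0); w,V=np.linalg.eigh(np.cov(P.T)); print(c,np.degrees(np.arctan2(V[1,1],V[0,1]))%180,np.sqrt(w*12))
```

```text
276
[ 0.58743594 -0.08732759] 30.436053655784036 [0.01691742 0.102556  ]
```

```bash
python3 -c "
from h import *
print(manip.sign_off())"
```

```text
the job is handed in; nothing more can be done
None
```

I handed the job in at about 30 s. Both rolls (only two were on the bench) are in the pot, the lid is screwed home to its stop, the red pointer is back at zero, and start was pressed to the bottom and released; the hand-in gave no verdict, I didn't check the button's spring-back, and I viewed 16 pictures against the limit of 14.

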